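# Seat the control module with its ejector levers

## Task

Take the control module from its wooden stand and set it upright into the slot of the key-cutting machine's bay, let go of it, then swing both red levers up and inward, one after the other, until they have pressed both ends of the module fully home on the connector. Feel for the end and stop there: forcing a lever once its end is home cracks the module's ears. Leave the padlock, the blue bin and the lock cylinder where they are.

Things in the scene. Friction and masses are not known exactly. Their poses are not given: they have to be found in the camera images.
- dock: module bay of a key-cutting machine, fixed: base plate 62 x 205 x 12 mm (x, y, z), a 55 mm high housing on its +x side (35 to 135 mm out). Origin: centre of underside; y runs along the slot, z up. Black U-shaped guides at the slot's ends, top 62 mm, flared lips all round to 70 mm (65 at the outer ends), about 2 mm play each way. Beyond them aluminium cheeks, 94 mm high, 78 to 98 mm from the middle, 26 mm wide, carry the levers
- dock_slot (a point): middle of the slot mouth, 62 mm above the bench; axes as the dock's. The module goes in here, width along y, either way round. Let go, it rests on soft carriers with its underside 36 mm above the bench, not yet touching the contacts. Home is 9 to 16 mm lower: the connector's height, and so the lever angle at which the module is home, differs by 7 mm from start to start and must be felt
- module: upright flat cartridge, about 180 g: black body 10 mm thick (x), 130 wide (y), 80 high, green board on its faces; blue grip tab on top (10 mm thick, 40 wide, 80 to 105 mm above the underside); a yellow ear at each end (protrudes 12 mm, 50 to 58 mm above the underside). Origin: centre of underside; z up. It starts in the stand's slot
- module_center (a point): centre of the module, 52.5 mm above its underside; the middle of the blue tab is 40 mm above this point. Axes as the module's
- stand: wooden storage stand 90 x 160 x 32 mm, fixed, with one open slot 16 mm wide along its y axis, slot floor 8 mm above the bench. Origin: centre of the underside
- contact_left (a joint): sprung brass contact of the connector, under the module's end on the dock's +y side, 58 mm from the middle: 0 m = untouched, about 0.004 m = pressed fully home (the module then sits on the solid connector). Takes 1.5 N to start and 5.5 N when home; springs back when not held down
- lever_left (a joint): red ejector lever at the dock's +y end, rad: 0 = swung fully out, grows as the knob swings up and inward. Starts at 0 to 0.12; the module is home somewhere between 1.3 and 1.85, no other stop. Stiff hinge (0.2 Nm, 3.4 N at the knob), stays where left. From about 0.8 to 1.2 on, a steel nose 18 mm from the hinge presses on the module's ear with 3.3 times the force at the knob
- knob_left (a point): centre of the red knob of lever_left, 60 mm from the hinge: a cylinder of 16 mm diameter, 22 mm long along the dock's x (can be pinched by its flat ends from above), free to spin on its pin. At joint value q it lies 60*sin(1.15-q) mm farther out (dock +y) and 60*cos(1.15-q) mm higher than the hinge
- hinge_left (a point): hinge of lever_left, 88 mm from the dock's middle on its +y side, 86 mm above the bench; the hinge line runs along the dock's x
- contact_right (a joint): sprung brass contact of the connector, under the module's end on the dock's -y side, 58 mm from the middle: 0 m = untouched, about 0.004 m = pressed fully home (the module then sits on the solid connector). Takes 1.5 N to start and 5.5 N when home; springs back when not held down
- lever_right (a joint): red ejector lever at the dock's -y end, rad: 0 = swung fully out, grows as the knob swings up and inward. Starts at 0 to 0.12; the module is home somewhere between 1.3 and 1.85, no other stop. Stiff hinge (0.2 Nm, 3.4 N at the knob), stays where left. From about 0.8 to 1.2 on, a steel nose 18 mm from the hinge presses on the module's ear with 3.3 times the force at the knob
- knob_right (a point): centre of the red knob of lever_right, 60 mm from the hinge: a cylinder of 16 mm diameter, 22 mm long along the dock's x (can be pinched by its flat ends from above), free to spin on its pin. At joint value q it lies 60*sin(1.15-q) mm farther out (dock -y) and 60*cos(1.15-q) mm higher than the hinge
- hinge_right (a point): hinge of lever_right, 88 mm from the dock's middle on its -y side, 86 mm above the bench; the hinge line runs along the dock's x
- padlock: brass padlock standing on the bench, 45 x 22 x 62 mm; leave alone. Origin: centre of the underside
- blank_bin: small blue open bin, 85 x 70 x 40 mm; leave alone. Origin: centre of the underside
- lock_cylinder: steel lock cylinder with a key in it, 60 x 17 x 30 mm; leave alone. Origin: centre of the underside
Mind the look-alikes: they are no part of the job. Of the things that look like the module, the larger one is meant.

How it is judged:
By the outcome, as a careful person would: the job done as asked, in the order asked, and still so for the second after the job is handed in, with the robot touching nothing.
It also fails if it takes over 72 s, if anything falls off the work surface, if the arm or the gripper's body presses on something with over 40 N, if the wrist force passes 120 N, or if a joint passes its speed limit or range.

## Robot

A 6-joint arm with a two-finger parallel gripper is mounted at the origin on the work surface. World frame = base frame: x ahead of the robot, y to its left, z up, the work surface at z = 0. Lengths are in m, angles in rad, forces in N, time in s.
With the tool pointing down it reaches from about 0.4 to 0.925 m from the base axis. Payload 3.4 kg.
Tool frame: the origin (TCP) lies midway between the tips of the shut fingers; the grasp point (between the pads) lies 19 mm behind it; z points along the fingers, y is the direction in which the jaws open and shut (so a half turn about z gives the same grasp; the last joint's range is limited). The gripper opens to 85 mm and grips with 20 to 120 N. Pads are 22 mm wide; open, the fingers measure 114 mm over their backs; the gripper's body (76 mm by 85 mm) begins 54 mm behind the grasp point. The pads swing forward as they close: fully open they stand 13 mm farther back than shut.
Start: joints at [-1.208, 0.307, 1.506, -0, 1.328, -0.073], TCP at [0.243, -0.521, 0.231] pointing down, gripper open.
Joint ranges: [-3.12, 3.12], [-1.05, 2.28], [0.14, 2.33], [-1.42, 4.57], [0.1, 2.73], [-2.68, 2.68]. Speed limits (rad/s): [2.57, 2.57, 3.14, 3.14, 3.14, 3.14].

## Interface

Orientations are given as [roll, pitch, yaw] about the fixed x, y, z axes, in that order (R = Rz(yaw) Ry(pitch) Rx(roll)).
In Python, from rig import manip gives the robot as it stands.
- The arm moves only by the tool servo_tool, never from a script. Its argument "deltas" is a list of rows, each a list of 2 entries, a list of its own where there are three numbers: the shift along the world's x, y, z in m, then the turn, a rotation vector about the world's x, y, z in rad. In form: [[[x, y, z], [ax, ay, az]], ...]. A call has 1 to 8 rows; each row shifts and turns the commanded pose from where the row before left it; what a row does not reach is not made up. A row lasts 1/8 s, in which the tool goes at most 62.5 mm and 10.7 degrees, less where a joint would pass 70% of its speed; a pose out of reach is approached as far as the arm can. A call is refused whole if a number of a shift passes 0.0625 or a number of a turn 0.188, either way. A call with a gripper value outside its range is refused whole. "hand" is the closure, from 0 (fully open) to 1 (shut), set as the call begins (left out, the last holds). The fingers move at their own pace and stop on an object; "grip_force" is the grip in N (left out, the last holds). Time passes only in rows, so rows that do not move let the fingers close. It gives the time, the measured TCP pose, the force and the opening at its end, in the units of the state.
- manip.get_obs(): the state, without advancing time (a new reading comes with each control period).
- manip.snapshot(name): name is "scene" or "top"; returns the picture (384x512x3 uint8, red, green, blue); there is no depth.
- manip.camera_info(name): a dict with "fx", "fy", "cx", "cy" (pixels), "R" (3x3) and "t" (3): a world point X has camera coordinates R X + t. Camera axes: x right, y down, z forward; pixel columns grow to the right and rows downward; lengths in m; the calibration is good to about 2 mm. A picture is of the moment at which its call begins. camera_info takes no time and is no camera call.
- manip.job_done(): hands the job in, once; it reports no verdict.
The state is a dict: "clock": time; "joint_pos": joint angles; "qd": joint speeds; "effort": joint torques, N m; "position": TCP position; "eef_rot": TCP orientation; "force": force on the tool from outside, world axes, zero at the start; "ft_torque": the same for the moment, N m; "grip_width": opening from 0.0 (shut) to 1.0 (fully open).
Only numpy, scipy, OpenCV 4.12 (cv2) and the standard library are available. Lean on these libraries where they do the work, as an engineer would, in place of code of your own. Each camera call takes 0.05 s, during which the arm holds its last target. There are 200 camera calls.

## Working session

There is one attempt and no reset: what is moved stays moved. The work goes in short steps, Python scripts to look and compute and a tool call to move; the robot and the scene stay as the last step left them, time stands still between calls to the robot, and variables do not carry over. Pictures are saved under pics/ and viewed, about 8 in all and at most 12, crops included, and the job is handed in when it is done.

Besides the shell and the picture viewer there is one more tool, called after "Emit:" as name([rows], argument=value, ...), one row to a line, values as JSON. servo_tool: Moves the arm, as the interface text tells. Its arguments: {"type":"object","properties":{"deltas":{"type":"array","items":{"type":"array"}},"hand":{"type":"number"},"grip_force":{"type":"number"}},"required":["deltas"]}

```bash
mkdir -p pics; python3 - <<'E'
from rig import manip
import cv2, numpy as np
o=manip.get_obs(); print({k:np.round(v,3).tolist() for k,v in o.items()})
for n in("scene","top"):
    im=manip.snapshot(n); cv2.imwrite(f"pics/{n}0.png",im[:,:,::-1])
    c=manip.camera_info(n); print(n,{k:np.round(v,4).tolist() for k,v in c.items()})
E
```

```text
{'clock': 0.0, 'joint_pos': [-1.208, 0.308, 1.508, 0.0, 1.328, -0.073], 'qd': [-0.002, 0.003, 0.001, 0.0, -0.001, -0.001], 'effort': [-0.001, -45.756, -25.192, 0.0, 0.013, -0.0], 'position': [0.243, -0.52, 0.23], 'eef_rot': [-3.14, -0.0, 0.437], 'force': [-0.945, 0.109, 0.257], 'ft_torque': [-0.047, -0.006, -0.0], 'grip_width': 1.001}
scene {'fx': 470.7457, 'fy': 470.7457, 'cx': 254.4239, 'cy': 189.4433, 'R': [[-0.2951, 0.9555, -0.0006], [0.7962, 0.2455, -0.553], [-0.5283, -0.1637, -0.8332]], 't': [0.1679, -0.423, 1.5616]}
top {'fx': 359.9559, 'fy': 359.9559, 'cx': 255.4835, 'cy': 189.6135, 'R': [[0.0011, -0.9999, 0.0142], [-0.9969, -0.0022, -0.0783], [0.0783, -0.014, -0.9968]], 't': [-0.0196, 0.5729, 0.8434]}
```

View pics/scene0.png

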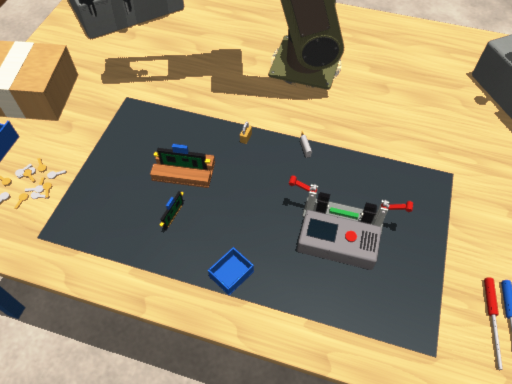

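View pics/top0.png

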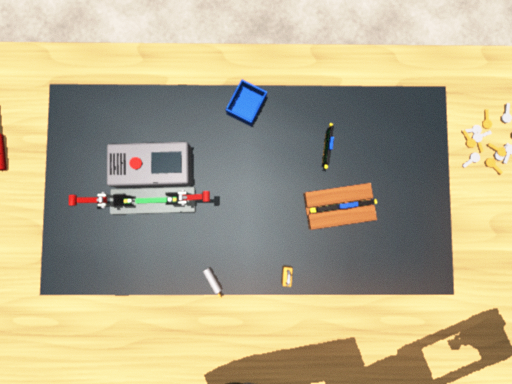

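The scene view shows the module in the stand at about (182,158) and a smaller look-alike at (172,210). The dock is at (342,225), with its knobs at (294,182) and (408,206). In the top view the module is at (342,206) and the dock slot at (152,200), with knobs at (72,201) and (207,197). I'll enlarge both areas to get precise features.

```bash
python3 - <<'E'
import cv2, numpy as np
t=cv2.imread("pics/top0.png"); s=cv2.imread("pics/scene0.png")
r=lambda im,x0,y0,x1,y1,k:cv2.resize(im[y0:y1,x0:x1],None,fx=k,fy=k,interpolation=cv2.INTER_CUBIC)
a=r(t,60,135,225,220,4.8);b=r(t,295,175,385,235,4.4);c=r(s,145,140,220,190,5)
h=max(b.shape[0],c.shape[0]); z=lambda i:cv2.copyMakeBorder(i,0,h-i.shape[0],0,0,0)
cc=np.hstack([z(b),z(c)])[:, :792]; cc=cv2.copyMakeBorder(cc,0,0,0,max(0,792-cc.shape[1]),0)
a=a[:,:792]; im=np.vstack([a[:330],cc[:265]])
cv2.imwrite("pics/crop1.png",im); print(im.shape)
cv2.imwrite("pics/crop2.png",r(s,280,160,425,270,5.4))
def blobs(im,m,n):
    k,l,st,ce=cv2.connectedComponentsWithStats(m.astype(np.uint8))
    for i in range(1,k):
        if st[i,4]>=4: print(n,ce[i].round(2),st[i].tolist())
for nm,im in(("top",t),("scene",s)):
    hsv=cv2.cvtColor(im,cv2.COLOR_BGR2HSV);H,S,V=[hsv[...,i].astype(int) for i in range(3)]
    blobs(im,((H<6)|(H>174))&(S>150)&(V>90),nm+" red")
    reg=np.zeros(H.shape,bool)
    if nm=="top": reg[120:235,295:385]=1
    else: reg[140:235,145:225]=1
    blobs(im,(H>100)&(H<130)&(S>150)&(V>80)&reg,nm+" blue")
    blobs(im,(H>20)&(H<35)&(S>150)&(V>120)&reg,nm+" yel")
    blobs(im,(H>40)&(H<85)&(S>120)&(V>120),nm+" green")
E
```

```text
(594, 792, 3)
top red [  1.44 153.87] [0, 134, 5, 36, 131]
top red [135.46 162.89] [130, 158, 12, 11, 101]
top red [199.37 196.53] [186, 191, 24, 11, 155]
top red [ 80.78 199.6 ] [69, 195, 29, 11, 198]
top red [104.12 199.12] [103, 197, 4, 5, 16]
top blue [330.83 142.72] [329, 136, 5, 14, 53]
top blue [348.57 204.85] [339, 202, 20, 7, 79]
top yel [330.33 124.11] [329, 123, 4, 3, 9]
top yel [325.5 166. ] [324, 164, 4, 5, 16]
top yel [374.78 200.89] [374, 199, 3, 5, 9]
top yel [312.92 209.71] [310, 207, 7, 6, 24]
top green [150.27 200.16] [136, 198, 31, 5, 103]
scene red [297.96 183.01] [289, 175, 21, 16, 137]
scene red [401.96 206.15] [388, 201, 25, 11, 157]
scene red [383. 206.] [381, 205, 5, 3, 7]
scene red [350.65 235.66] [345, 231, 12, 11, 96]
scene red [490.77 296.37] [485, 278, 13, 38, 329]
scene blue [179.74 148.21] [172, 144, 16, 10, 128]
scene blue [169.49 202.56] [166, 197, 8, 12, 55]
scene yel [155.41 153.88] [154, 152, 4, 5, 17]
scene yel [207.  160.5] [205, 159, 5, 4, 20]
scene yel [181.71 193.  ] [181, 192, 3, 3, 7]
scene yel [161.36 223.79] [160, 222, 4, 5, 14]
scene green [343.62 211.92] [330, 208, 28, 9, 112]
```

View pics/crop1.png

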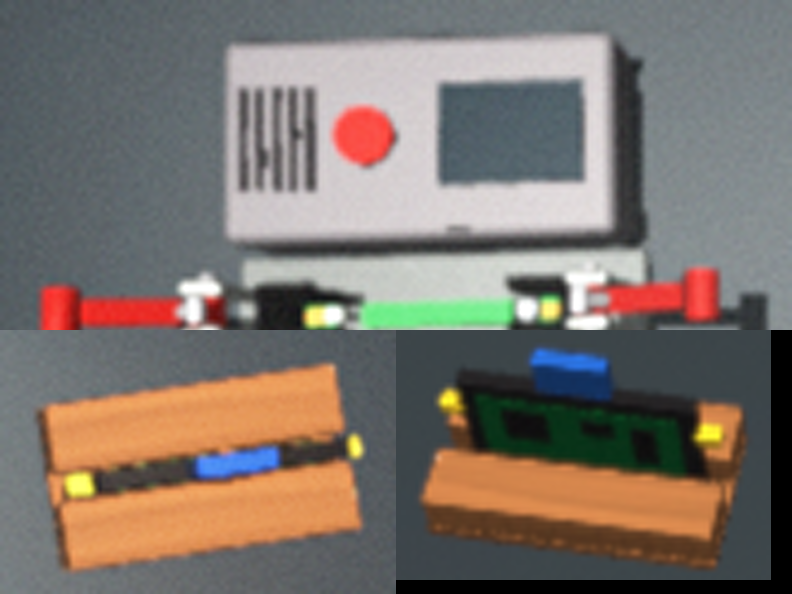

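View pics/crop2.png

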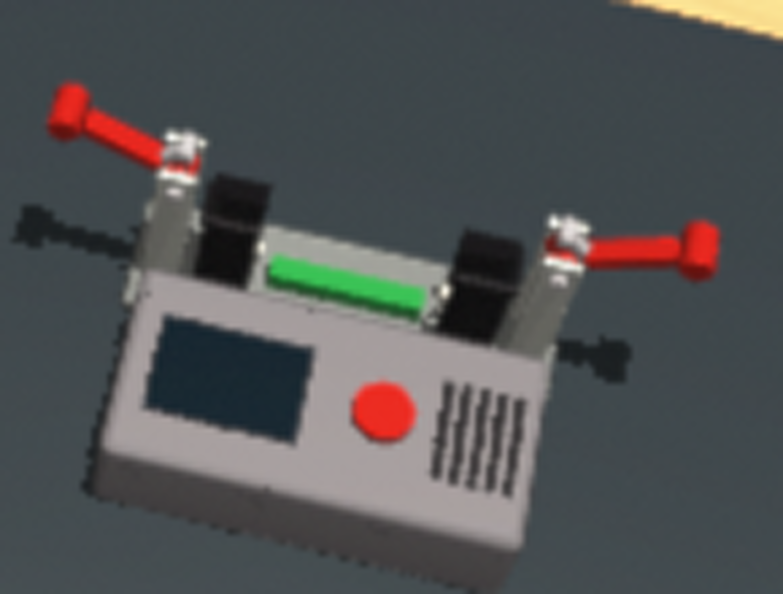

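Crop 1 (top view) shows the housing top's corners and both knobs, and the module in its stand with its ears and tab visible. Crop 2 (scene view) confirms both levers are swung out, with knobs at about (293,180) and (410,206). Next I'll turn these into positions.

```bash
cat > h.py <<'E'
from rig import manip
import cv2, numpy as np
C={n:manip.camera_info(n) for n in("top","scene")}
def ray(n,p):
    c=C[n];R=np.array(c["R"]);t=np.array(c["t"])
    d=R.T@np.array([(p[0]-c["cx"])/c["fx"],(p[1]-c["cy"])/c["fy"],1]);return -R.T@t,d/np.linalg.norm(d)
def onz(n,p,z):
    o,d=ray(n,p);return o+d*(z-o[2])/d[2]
def tri(a,b):
    (o,d),(p,e)=ray("top",a),ray("scene",b)
    s=np.linalg.lstsq(np.c_[d,-e],p-o,rcond=None)[0];u,v=o+s[0]*d,p+s[1]*e
    return (u+v)/2,np.linalg.norm(u-v)
def proj(n,X):
    c=C[n];q=np.array(c["R"])@X+np.array(c["t"]);return np.array([c["fx"]*q[0]/q[2]+c["cx"],c["fy"]*q[1]/q[2]+c["cy"]])
def hsv(im): # bgr
    h=cv2.cvtColor(im,cv2.COLOR_BGR2HSV).astype(int);return h[...,0],h[...,1],h[...,2]
def cen(m,x0,y0,x1,y1):
    s=m[y0:y1,x0:x1];y,x=np.nonzero(s);return np.array([x.mean()+x0,y.mean()+y0])
E
python3 - <<'E'
from h import *
np.set_printoptions(precision=4,suppress=True)
t=cv2.imread("pics/top0.png"); s=cv2.imread("pics/scene0.png")
red=lambda im:(lambda H,S,V:((H<6)|(H>174))&(S>150)&(V>90))(*hsv(im))
blue=lambda im:(lambda H,S,V:(H>100)&(H<130)&(S>150)&(V>80))(*hsv(im))
rt,rs=red(t),red(s)
kl=cen(rt,69,190,77,212),cen(rs,406,196,414,216)
kr=cen(rt,202,186,211,206),cen(rs,288,174,297,192)
for n,(a,b) in(("knobL",kl),("knobR",kr),("tab",(cen(blue(t),335,198,362,212),cen(blue(s),168,140,192,160))),
  ("green",((150.27,200.16),(343.62,211.92))),("earE(-y)",((374.78,200.89),(155.41,153.88))),("earW(+y)",((312.92,209.71),(207,160.5)))):
    print(n,a,b,*tri(a,b))
for n,p in(("-y",(374.78,200.89)),("+y",(312.92,209.71))): print("ear z.066",onz("top",p,.066))
# housing top
H,S,V=hsv(t); m=((S<40)&(V>140)); m[:135]=0;m[186:]=0;m[:,:100]=0;m[:,200:]=0
m=cv2.morphologyEx(m.astype(np.uint8),cv2.MORPH_CLOSE,np.ones((9,9)))
r=cv2.minAreaRect(max(cv2.findContours(m,0,1)[0],key=cv2.contourArea)); print(r)
for p in cv2.boxPoints(r): print("housing",onz("top",p,.055))
m=blue(t).astype(np.uint8);m[:198]=0;m[212:]=0;m[:,:335]=0;m[:,362:]=0
r=cv2.minAreaRect(cv2.findContours(m,0,1)[0][0]);print("tabrect",r)
for p in cv2.boxPoints(r): print(onz("top",p,.113))
# stand
m=((H>5)&(H<20)&(S>90)&(V>80));m[:175]=0;m[235:]=0;m[:,:295]=0;m[:,385:]=0
m=cv2.morphologyEx(m.astype(np.uint8),cv2.MORPH_CLOSE,np.ones((15,15)))
r=cv2.minAreaRect(max(cv2.findContours(m,0,1)[0],key=cv2.contourArea));print("stand",r)
for p in cv2.boxPoints(r): print(onz("top",p,.032))
E
```

```text
knobL [ 72.2658 199.7089] [409. 206.] [0.543  0.3756 0.1117] 0.0026996080704687173
knobR [205.3056 196.2778] [292.6364 180.4091] [0.5511 0.092  0.1096] 0.002695105512147166
tab [348.5696 204.8481] [179.7422 148.2109] [ 0.5332 -0.2183  0.1019] 0.005565033307116462
green (150.27, 200.16) (343.62, 211.92) [0.547  0.2338 0.0212] 0.0012666021966334013
earE(-y) (374.78, 200.89) (155.41, 153.88) [ 0.5439 -0.2895  0.0641] 0.0048739344117936295
earW(+y) (312.92, 209.71) (207, 160.5) [ 0.5236 -0.1481  0.0633] 0.003039226479942121
ear z.066 [ 0.5443 -0.2913  0.066 ]
ear z.066 [ 0.5239 -0.1491  0.066 ]
((153.0, 163.5), (43.0, 92.0), 90.0)
housing [0.6808 0.3273 0.055 ]
housing [0.6816 0.1137 0.055 ]
housing [0.5808 0.1124 0.055 ]
housing [0.5804 0.324  0.055 ]
tabrect ((348.3999938964844, 204.7999725341797), (4.242640972137451, 19.233304977416992), 81.8698959350586)
[ 0.535  -0.1965  0.113 ]
[ 0.541  -0.2378  0.113 ]
[ 0.5319 -0.2389  0.113 ]
[ 0.526  -0.1976  0.113 ]
stand ((339.7402648925781, 205.87181091308594), (38.35911178588867, 69.3541488647461), 81.57302856445312)
[ 0.5668 -0.1309  0.032 ]
[ 0.5916 -0.2958  0.032 ]
[ 0.501 -0.307  0.032]
[ 0.4769 -0.1434  0.032 ]
```

Module: tab centre about (0.5335, -0.2185), yaw about 0.145. Dock: the knob midpoint and the green bar agree on (0.547, 0.2338), yaw about 0.028. Now I'll move above the module.

Emit:
servo_tool([
  [[0.036,0.0375,0],[0,0,0.16]],
  [[0.036,0.0375,0],[0,0,0.16]],
  [[0.036,0.0375,0],[0,0,0.16]],
  [[0.036,0.0375,0],[0,0,0.16]],
  [[0.036,0.0375,0],[0,0,0.16]],
  [[0.036,0.0375,0],[0,0,0.16]],
  [[0.036,0.0375,0],[0,0,0.16]],
  [[0.036,0.0375,0],[0,0,0.16]],
], hand=0.3)

```text
clock: 1.1
position: [0.532, -0.2195, 0.2309]
eef_rot: [-3.141, -0.0, 1.722]
force: [0.0, -0.2, -0.5]
grip_width: 0.701
```

```bash
python3 - <<'E'
from h import *
o=manip.get_obs(); print({k:np.round(o[k],4).tolist() for k in("clock","joint_pos","position","eef_rot","force","grip_width")})
t=cv2.imread("pics/top0.png")
g=cv2.cvtColor(t,cv2.COLOR_BGR2GRAY).astype(float)
# sub-pixel upper & lower housing edges
for lo,hi,sg,z in((138,150,1,.055),(178,190,-1,.055)):
    P=[]
    for x in range(112,184,3):
        d=sg*np.diff(g[lo:hi,x-1:x+2].mean(1)).clip(None if sg>0 else None); d=np.maximum(d,0); d[d<d.max()*.3]=0
        y=lo+.5+(np.arange(len(d))*d).sum()/d.sum(); P.append(onz("top",(x,y),z))
    P=np.array(P); k=np.polyfit(P[:,1],P[:,0],1); r=P[:,0]-np.polyval(k,P[:,1])
    k=np.polyfit(P[abs(r)<.002,1],P[abs(r)<.002,0],1); print("yaw",-k[0],"x at y=.2338",np.polyval(k,.2338),abs(r).max())
E
```

```text
{'clock': 1.1, 'joint_pos': [-0.4647, 0.3082, 1.5054, -0.0002, 1.3287, -0.616], 'position': [0.532, -0.2195, 0.2309], 'eef_rot': [-3.1409, -0.0003, 1.7221], 'force': [0.0208, -0.1661, -0.5101], 'grip_width': 0.7009}
yaw 0.03269657266880207 x at y=.2338 0.6785929793505614 0.0007015027080874425
yaw 0.030727063286823092 x at y=.2338 0.5833474345970262 0.001561690441088226
```

Emit:
servo_tool([
  [[0.0015,0.001,-0.04],[0,0,-0.006]],
  [[0,0,-0.04],[0,0,0]],
  [[0,0,-0.04],[0,0,0]],
  [[0,0,-0.022],[0,0,0]],
  [[0,0,0],[0,0,0]],
])

```text
clock: 1.72
position: [0.5308, -0.219, 0.087]
eef_rot: [-3.137, -0.003, 1.711]
force: [-0.8, -0.4, 0.2]
grip_width: 0.701
```

Emit:
servo_tool([
  [[0,0,0],[0,0,0]],
  [[0,0,0],[0,0,0]],
  [[0,0,0],[0,0,0]],
  [[0,0,0],[0,0,0]],
  [[0,0,0],[0,0,0]],
], hand=1.0, grip_force=40)

```text
clock: 2.35
position: [0.5337, -0.2205, 0.0907]
eef_rot: [3.139, 0.002, 1.711]
force: [-0.0, 0.6, 7.1]
grip_width: 0.108
```

Emit:
servo_tool([
  [[0,0,0.01],[0,0,0]],
  [[0,0,0.03],[0,0,0]],
  [[0,0,0.03],[0,0,0]],
  [[0,0,0.03],[0,0,0]],
  [[0,0,0.02],[0,0,0]],
  [[0,0,0],[0,0,0]],
])

```text
clock: 3.1
position: [0.5336, -0.2204, 0.2111]
eef_rot: [3.139, 0.002, 1.711]
force: [0.1, -0.5, -1.9]
grip_width: 0.107
```

Emit:
servo_tool([
  [[0.002,0.04,0.02],[0,0,-0.014]],
  [[0.002,0.06,0.01],[0,0,-0.014]],
  [[0.002,0.06,0],[0,0,-0.014]],
  [[0.002,0.06,0],[0,0,-0.014]],
  [[0.002,0.06,0],[0,0,-0.014]],
  [[0.001,0.06,0],[0,0,-0.014]],
  [[0.001,0.06,0],[0,0,-0.013]],
  [[0.001,0.052,0],[0,0,-0.012]],
])

```text
clock: 4.1
position: [0.5445, 0.2339, 0.2377]
eef_rot: [-3.139, 0.001, 1.602]
force: [0.2, -0.1, -0.9]
grip_width: 0.109
```

Emit:
servo_tool([
  [[0,0,0],[0,0,0]],
  [[0,0,0],[0,0,0]],
])

```text
clock: 4.35
position: [0.5447, 0.2315, 0.2379]
eef_rot: [-3.139, 0.002, 1.603]
force: [-0.6, -0.7, -2.5]
grip_width: 0.106
```

```bash
python3 - <<'E'
from h import *
o=manip.get_obs(); print({k:np.round(o[k],4).tolist() for k in("clock","joint_pos","position","eef_rot","force","grip_width")})
I={}
for n in("top","scene"):
    I[n]=manip.snapshot(n)[:,:,::-1].copy(); cv2.imwrite(f"pics/{n}1.png",I[n])
    H,S,V=hsv(I[n])
    k,l,st,ce=cv2.connectedComponentsWithStats(((H>20)&(H<35)&(S>140)&(V>110)).astype(np.uint8))
    print(n,[(ce[i].round(1).tolist(),st[i].tolist()) for i in range(1,k) if 4<=st[i,4]<90 and ce[i][0]<430])
r=lambda im,x0,y0,x1,y1,k:cv2.resize(im[y0:y1,x0:x1],None,fx=k,fy=k,interpolation=cv2.INTER_CUBIC)
a=r(I["top"],50,150,240,240,4);b=r(I["scene"],265,130,455,270,4)[:,:760]
b=cv2.resize(b,None,fx=.7,fy=.7)
cv2.imwrite("pics/crop3.png",np.vstack([cv2.resize(a,(532,252)),b[:,:532]]))
cv2.imwrite("pics/c3t.png",a)
E
```

```text
{'clock': 4.35, 'joint_pos': [0.331, 0.3271, 1.4582, -0.0009, 1.3595, 0.2991], 'position': [0.5447, 0.2315, 0.2379], 'eef_rot': [-3.1388, 0.0018, 1.6029], 'force': [-0.602, -0.6951, -2.4967], 'grip_width': 0.1063}
top [([330.4, 124.4], [329, 123, 4, 4, 11]), ([325.4, 166.1], [324, 164, 4, 5, 17]), ([160.0, 195.2], [157, 193, 7, 5, 30]), ([288.5, 268.2], [287, 268, 4, 2, 4]), ([283.2, 280.8], [283, 275, 3, 11, 13])]
scene [([247.2, 130.4], [244, 126, 7, 10, 19]), ([40.6, 165.4], [38, 158, 8, 13, 54]), ([326.6, 161.9], [324, 160, 6, 5, 25]), ([28.3, 174.1], [24, 170, 10, 11, 49]), ([389.3, 175.2], [386, 172, 7, 7, 34]), ([4.7, 180.0], [0, 176, 10, 8, 49]), ([40.9, 180.7], [39, 178, 4, 6, 14]), ([46.6, 187.2], [43, 183, 8, 14, 56]), ([21.2, 198.2], [15, 193, 12, 15, 61]), ([181.8, 193.2], [181, 192, 3, 4, 8]), ([161.2, 223.8], [159, 222, 5, 5, 15])]
```

View pics/crop3.png

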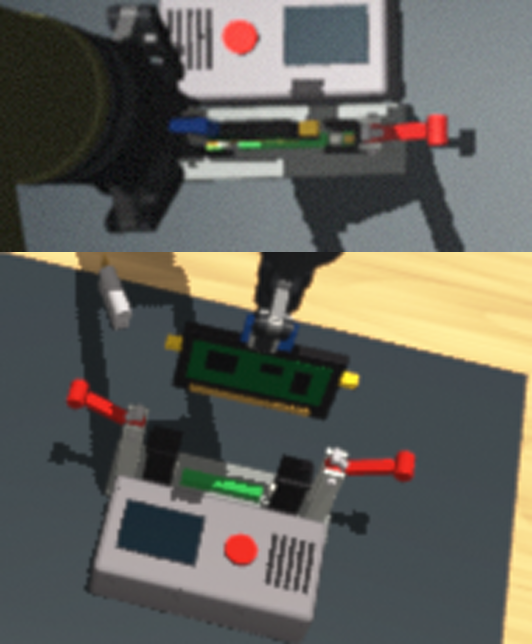

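The picture shows the module hanging upright above the slot. Its ears in the scene view are at (326.6,161.9) and (389.3,175.2), and the -y ear in the top view is at (160,195.2).

```bash
python3 - <<'E'
from h import *
np.set_printoptions(precision=4,suppress=True)
print("tri -y ear",tri((160,195.2),(326.6,161.9)))
for z in(.205,.210):
    a=onz("scene",(326.6,161.9),z);b=onz("scene",(389.3,175.2),z)
    print(z,a,b,(a+b)/2,"yaw",-(b-a)[0]/(b-a)[1],"len",np.linalg.norm(b-a))
# same-camera reference: green bar, knobs
print("scene green z.021",onz("scene",(343.62,211.92),.021),"top",onz("top",(150.27,200.16),.021))
print("predicted ears scene if centred", [proj("scene",np.array([.5447+.031*-s*.071,.2315+s*.071,.209])) for s in(-1,1)])
E
```

```text
tri -y ear (array([0.5471, 0.1642, 0.2087]), np.float64(0.0020957510700644394))
0.205 [0.5437 0.165  0.205 ] [0.5388 0.3074 0.205 ] [0.5413 0.2362 0.205 ] yaw 0.034448403067876214 len 0.14243893573523894
0.21 [0.5476 0.1652 0.21  ] [0.5427 0.3068 0.21  ] [0.5451 0.236  0.21  ] yaw 0.03444840306787582 len 0.14161296347590446
scene green z.021 [0.5466 0.2344 0.021 ] top [0.5472 0.2332 0.021 ]
predicted ears scene if centred [array([324.5672, 161.4448]), array([387.2903, 174.927 ])]
```

Emit:
servo_tool([
  [[0.002,-0.0015,-0.02],[0,0,-0.002]],
  [[0,0,-0.025],[0,0,0]],
  [[0,0,-0.02],[0,0,0]],
  [[0,0,-0.013],[0,0,0]],
  [[0,0,-0.004],[0,0,0]],
  [[0,0,0],[0,0,0]],
  [[0,0,0],[0,0,0]],
])

```text
clock: 5.32
position: [0.5484, 0.2306, 0.1582]
eef_rot: [3.14, -0.001, 1.6]
force: [-0.5, -0.4, -1.3]
grip_width: 0.108
```

```bash
python3 - <<'E'
from h import *
n="scene";s=manip.snapshot(n)[:,:,::-1].copy();cv2.imwrite("pics/scene2.png",s)
H,S,V=hsv(s);k,l,st,ce=cv2.connectedComponentsWithStats(((H>20)&(H<35)&(S>140)&(V>110)).astype(np.uint8))
print([(ce[i].round(1).tolist(),st[i].tolist()) for i in range(1,k) if 4<=st[i,4]<90 and 300<ce[i][0]<430])
cv2.imwrite("pics/crop4.png",cv2.resize(s[150:250,275:425],None,fx=5,fy=5,interpolation=cv2.INTER_CUBIC))
E
```

```text
[([321.9, 182.9], [320, 181, 5, 5, 24]), ([380.8, 195.9], [378, 193, 7, 6, 30])]
```

View pics/crop4.png

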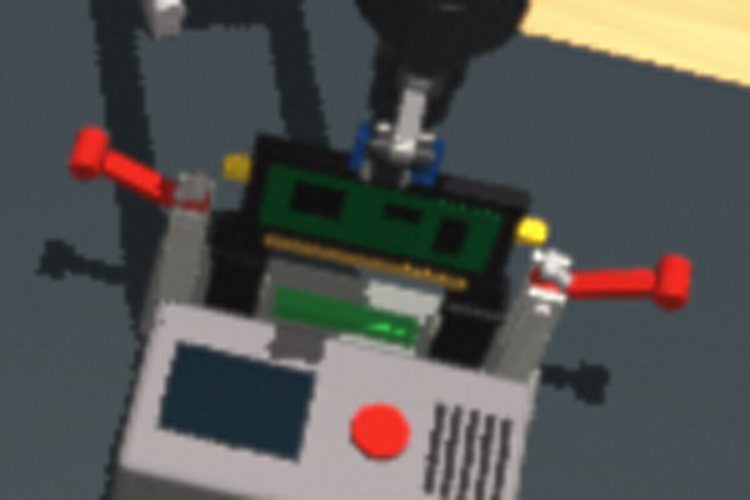

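The crop shows the module lined up just above the guides, with its ears in the scene view at (321.9,182.9) and (380.8,195.9). I'll compute the centring and then lower it.

```bash
python3 - <<'E'
from h import *
np.set_printoptions(precision=4,suppress=True)
for z in(.127,.130):
    a=onz("scene",(321.9,182.9),z);b=onz("scene",(380.8,195.9),z);print(z,(a+b)/2,-(b-a)[0]/(b-a)[1],np.linalg.norm(b-a))
o=manip.get_obs();print(o["position"],o["force"])
E
```

```text
0.127 [0.5466 0.2356 0.127 ] 0.032443845293285596 0.14195517786229397
0.13 [0.5487 0.2355 0.13  ] 0.03244384529328523 0.14150224993906915
[0.5483 0.2307 0.1582] [-0.1525 -0.3853 -0.5135]
```

Emit:
servo_tool([
  [[-0.001,0,-0.004],[0,0,0]],
  [[0,0,-0.004],[0,0,0]],
  [[0,0,-0.004],[0,0,0]],
  [[0,0,0],[0,0,0]],
])

```text
clock: 5.88
position: [0.5463, 0.2304, 0.1447]
eef_rot: [-3.14, 0.0, 1.6]
force: [0.6, -0.6, -2.4]
grip_width: 0.103
```

Emit:
servo_tool([
  [[0,-0.001,-0.004],[0,0,0]],
  [[0,0,-0.004],[0,0,0]],
  [[0,0,-0.004],[0,0,0]],
  [[0,0,0],[0,0,0]],
])

```text
clock: 6.38
position: [0.5464, 0.2293, 0.1328]
eef_rot: [-3.141, 0.0, 1.6]
force: [-0.2, 0.4, -1.4]
grip_width: 0.11
```

Emit:
servo_tool([
  [[0,0,-0.004],[0,0,0]],
  [[0,0,-0.003],[0,0,0]],
  [[0,0,0],[0,0,0]],
])

```text
clock: 6.75
position: [0.5465, 0.2294, 0.1259]
eef_rot: [-3.141, 0.0, 1.6]
force: [-0.3, 0.9, -0.9]
grip_width: 0.107
```

Emit:
servo_tool([
  [[0,0,-0.003],[0,0,0]],
  [[0,0,-0.0025],[0,0,0]],
  [[0,0,0],[0,0,0]],
])

```text
clock: 7.12
position: [0.5465, 0.2294, 0.1205]
eef_rot: [-3.141, 0.0, 1.6]
force: [-0.6, -0.2, -1.6]
grip_width: 0.106
```

Emit:
servo_tool([
  [[0,0,0],[0,0,0]],
  [[0,0,0],[0,0,0]],
  [[0,0,0],[0,0,0]],
  [[0,0,0],[0,0,0]],
], hand=0.5)

```text
clock: 7.62
position: [0.5468, 0.2295, 0.121]
eef_rot: [3.141, -0.0, 1.6]
force: [0.0, -0.1, -0.1]
grip_width: 0.506
```

Emit:
servo_tool([
  [[0,0,0.02],[0,0,0]],
  [[0,0,0.03],[0,0,0]],
  [[0,0,0.04],[0,0,0]],
  [[0,0.04,0.01],[0,0,0]],
  [[0,0.05,0],[0,0,0]],
  [[0,0.05,0],[0,0,0]],
  [[0,0,0],[0,0,0]],
])

```text
clock: 8.5
position: [0.5464, 0.3731, 0.2205]
eef_rot: [3.141, -0.002, 1.604]
force: [-0.2, -0.2, -0.1]
grip_width: 0.494
```

```bash
python3 - <<'E'
from h import *
np.set_printoptions(precision=4,suppress=True)
o=manip.get_obs(); print({k:np.round(o[k],4).tolist() for k in("clock","joint_pos","position","eef_rot","force","grip_width")})
s=manip.snapshot("scene")[:,:,::-1].copy();cv2.imwrite("pics/scene3.png",s)
t=manip.snapshot("top")[:,:,::-1].copy();cv2.imwrite("pics/top3.png",t)
H,S,V=hsv(s);k,l,st,ce=cv2.connectedComponentsWithStats(((H>20)&(H<35)&(S>140)&(V>110)).astype(np.uint8))
P=[ce[i] for i in range(1,k) if 10<=st[i,4]<90 and 300<ce[i][0]<430];print(P)
if len(P)==2:
    P.sort(key=lambda p:p[0]);a,b=[onz("scene",p,.091) for p in P];print(a,b,(a+b)/2)
cv2.imwrite("pics/crop5.png",np.vstack([cv2.resize(s[150:250,270:430],None,fx=4.5,fy=4.5,interpolation=2)[:, :720],cv2.resize(t[185:215,60:220],None,fx=4.5,fy=4.5,interpolation=2)]))
E
```

```text
{'clock': 8.5, 'joint_pos': [0.5346, 0.434, 1.3296, 0.0012, 1.3768, 0.5015], 'position': [0.5464, 0.3731, 0.2205], 'eef_rot': [3.1411, -0.0016, 1.6037], 'force': [-0.2446, -0.1727, -0.0654], 'grip_width': 0.4941}
[array([319.7083, 191.    ]), array([377.1667, 204.1667])]
[0.549  0.1635 0.091 ] [0.5453 0.3059 0.091 ] [0.5471 0.2347 0.091 ]
```

View pics/crop5.png

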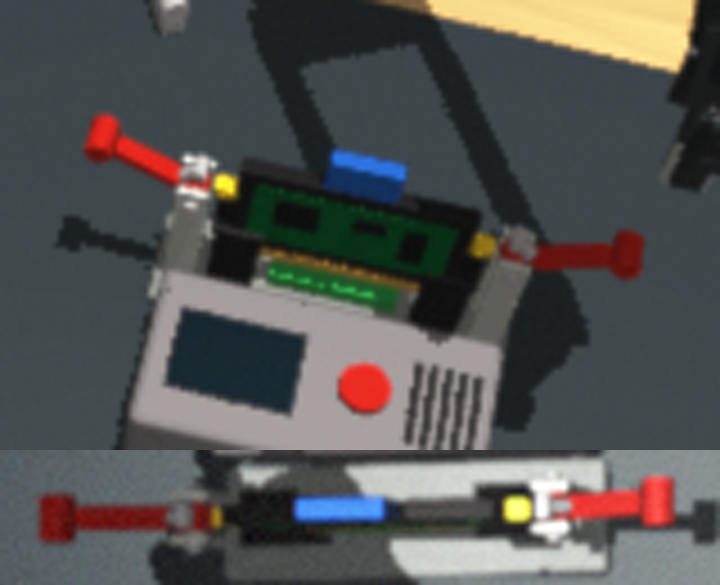

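The module is seated and centred, with its ears level and their midpoint at (0.547, 0.235). Now the left lever.

Emit:
servo_tool([
  [[-0.0034,0.0025,-0.04],[0,0,-0.002]],
  [[0,0,-0.04],[0,0,0]],
  [[0,0,-0.03],[0,0,0]],
  [[0,0,-0.02],[0,0,0]],
  [[0,0,0],[0,0,0]],
])

```text
clock: 9.22
position: [0.5421, 0.3695, 0.089]
eef_rot: [-3.137, 0.003, 1.596]
force: [0.0, -0.1, 0.6]
grip_width: 0.497
```

Emit:
servo_tool([
  [[0,0,0],[0,0,0]],
  [[0,0,0],[0,0,0]],
  [[0,0,0],[0,0,0]],
  [[0,0,0],[0,0,0]],
], hand=1.0, grip_force=25)

```text
clock: 9.72
position: [0.5433, 0.3718, 0.0916]
eef_rot: [3.141, 0.0, 1.598]
force: [-3.1, -1.3, 2.4]
grip_width: 0.256
```

```bash
python3 - <<'E'
import numpy as np
for sgn,q0 in((1,.024),):
    q=np.r_[q0,np.arange(.1,1.91,.1)]
    o=60*np.sin(1.15-q);z=60*np.cos(1.15-q)
    for i in range(1,len(q)): print(round(q[i],2),"out %.1f z %.1f"%(o[i],z[i]),"d out %.1f dz %.1f"%(o[i]-o[i-1],z[i]-z[i-1]))
E
```

```text
0.1 out 52.0 z 29.9 d out -2.1 dz 4.0
0.2 out 48.8 z 34.9 d out -3.2 dz 5.0
0.3 out 45.1 z 39.6 d out -3.7 dz 4.7
0.4 out 40.9 z 43.9 d out -4.2 dz 4.3
0.5 out 36.3 z 47.8 d out -4.6 dz 3.9
0.6 out 31.4 z 51.2 d out -4.9 dz 3.4
0.7 out 26.1 z 54.0 d out -5.3 dz 2.9
0.8 out 20.6 z 56.4 d out -5.5 dz 2.3
0.9 out 14.8 z 58.1 d out -5.7 dz 1.8
1.0 out 9.0 z 59.3 d out -5.9 dz 1.2
1.1 out 3.0 z 59.9 d out -6.0 dz 0.6
1.2 out -3.0 z 59.9 d out -6.0 dz 0.0
1.3 out -9.0 z 59.3 d out -6.0 dz -0.6
1.4 out -14.8 z 58.1 d out -5.9 dz -1.2
1.5 out -20.6 z 56.4 d out -5.7 dz -1.8
1.6 out -26.1 z 54.0 d out -5.5 dz -2.3
1.7 out -31.4 z 51.2 d out -5.3 dz -2.9
1.8 out -36.3 z 47.8 d out -4.9 dz -3.4
1.9 out -40.9 z 43.9 d out -4.6 dz -3.9
```

Emit:
servo_tool([
  [[0.0001,-0.0021,0.004],[0,0,0]],
  [[0.0001,-0.0032,0.005],[0,0,0]],
  [[0.0001,-0.0037,0.0047],[0,0,0]],
  [[0.0001,-0.0042,0.0043],[0,0,0]],
])

```text
clock: 10.22
position: [0.5436, 0.359, 0.1091]
eef_rot: [-3.141, -0.001, 1.598]
force: [-2.7, 3.2, -3.2]
grip_width: 0.251
```

Emit:
servo_tool([
  [[0.0001,-0.0046,0.0039],[0,0,0]],
  [[0.0001,-0.0049,0.0034],[0,0,0]],
  [[0.0002,-0.0053,0.0029],[0,0,0]],
  [[0.0002,-0.0055,0.0023],[0,0,0]],
  [[0,0,0],[0,0,0]],
])

```text
clock: 10.85
position: [0.5444, 0.3377, 0.122]
eef_rot: [3.141, 0.001, 1.597]
force: [-3.2, 0.3, 3.5]
grip_width: 0.251
```

Emit:
servo_tool([
  [[0.0002,-0.0057,0.0018],[0,0,0]],
  [[0.0002,-0.0059,0.0012],[0,0,0]],
  [[0.0002,-0.003,0.0004],[0,0,0]],
  [[0.0001,-0.003,0.0002],[0,0,0]],
])

```text
clock: 11.35
position: [0.5448, 0.3212, 0.1253]
eef_rot: [-3.141, -0.001, 1.598]
force: [-4.3, 4.2, 1.1]
grip_width: 0.252
```

Emit:
servo_tool([
  [[0.0001,-0.003,0.0001],[0,0,0]],
  [[0.0001,-0.003,-0.0001],[0,0,0]],
])

```text
clock: 11.6
position: [0.545, 0.3154, 0.1254]
eef_rot: [-3.142, -0.001, 1.598]
force: [-5.0, 5.5, 3.6]
grip_width: 0.251
```

Emit:
servo_tool([
  [[-0.0003,-0.003,-0.0002],[0,0,0]],
  [[-0.0003,-0.002,-0.0002],[0,0,0]],
])

```text
clock: 11.85
position: [0.545, 0.3104, 0.1249]
eef_rot: [3.141, -0.001, 1.598]
force: [-3.6, 4.2, -0.2]
grip_width: 0.253
```

Emit:
servo_tool([
  [[-0.0003,-0.0015,-0.0002],[0,0,0]],
  [[-0.0003,-0.0015,-0.0003],[0,0,0]],
])

```text
clock: 12.1
position: [0.545, 0.3073, 0.1245]
eef_rot: [3.139, -0.001, 1.598]
force: [-1.0, 4.3, 0.8]
grip_width: 0.25
```

Emit:
servo_tool([
  [[-0.0001,-0.0015,-0.0003],[0,0,0]],
  [[0,-0.0015,-0.0003],[0,0,0]],
])

```text
clock: 12.35
position: [0.545, 0.3043, 0.1239]
eef_rot: [3.139, -0.001, 1.598]
force: [1.0, 4.8, 1.7]
grip_width: 0.253
```

Emit:
servo_tool([
  [[0,-0.0015,-0.0003],[0,0,0]],
  [[0,-0.0015,-0.0004],[0,0,0]],
])

```text
clock: 12.6
position: [0.5451, 0.3014, 0.1231]
eef_rot: [3.139, -0.001, 1.598]
force: [-0.1, 6.0, 1.4]
grip_width: 0.252
```

Emit:
servo_tool([
  [[0,-0.001,-0.0003],[0,0,0]],
  [[0,-0.001,-0.0003],[0,0,0]],
])

```text
clock: 12.85
position: [0.5452, 0.2995, 0.1226]
eef_rot: [3.139, -0.001, 1.598]
force: [0.8, 5.0, 1.0]
grip_width: 0.248
```

Emit:
servo_tool([
  [[0,-0.001,-0.0003],[0,0,0]],
  [[0,-0.001,-0.0003],[0,0,0]],
])

```text
clock: 13.1
position: [0.5452, 0.2976, 0.1219]
eef_rot: [3.139, -0.002, 1.598]
force: [0.4, 6.6, 1.5]
grip_width: 0.249
```

Emit:
servo_tool([
  [[0,-0.001,-0.0004],[0,0,0]],
  [[0,-0.001,-0.0004],[0,0,0]],
])

```text
clock: 13.35
position: [0.5453, 0.2958, 0.1212]
eef_rot: [3.139, -0.002, 1.598]
force: [0.5, 6.7, 2.1]
grip_width: 0.251
```

Emit:
servo_tool([
  [[0,-0.001,-0.0004],[0,0,0]],
])

```text
clock: 13.48
position: [0.5453, 0.2949, 0.1209]
eef_rot: [3.139, -0.002, 1.598]
force: [-0.0, 6.3, 2.2]
grip_width: 0.248
```

Emit:
servo_tool([
  [[0,-0.001,-0.0004],[0,0,0]],
])

```text
clock: 13.6
position: [0.5453, 0.2941, 0.1205]
eef_rot: [3.139, -0.002, 1.598]
force: [0.0, 6.9, 2.7]
grip_width: 0.249
```

Emit:
servo_tool([
  [[0,-0.001,-0.0005],[0,0,0]],
])

```text
clock: 13.72
position: [0.5454, 0.2935, 0.1203]
eef_rot: [3.138, -0.003, 1.597]
force: [-1.5, 7.7, 3.4]
grip_width: 0.251
```

Emit:
servo_tool([
  [[0,-0.001,-0.0005],[0,0,0]],
])

```text
clock: 13.85
position: [0.5454, 0.293, 0.1201]
eef_rot: [3.138, -0.004, 1.597]
force: [-0.4, 9.8, 4.9]
grip_width: 0.253
```

Emit:
servo_tool([
  [[0,0,0],[0,0,0]],
])

```text
clock: 13.98
position: [0.5454, 0.293, 0.1201]
eef_rot: [3.138, -0.004, 1.597]
force: [-0.4, 8.8, 3.8]
grip_width: 0.251
```

Emit:
servo_tool([
  [[0,-0.0007,-0.0003],[0,0,0]],
])

```text
clock: 14.1
position: [0.5454, 0.2928, 0.12]
eef_rot: [3.138, -0.005, 1.597]
force: [-1.4, 10.1, 4.6]
grip_width: 0.25
```

The left lever shows a clear stop at q≈1.58: force rises with almost no motion. I'll ease off, release and go to the right lever.

Emit:
servo_tool([
  [[0,0.001,0.0004],[0,0,0]],
  [[0,0,0],[0,0,0]],
])

```text
clock: 14.35
position: [0.5454, 0.2927, 0.12]
eef_rot: [3.138, -0.003, 1.598]
force: [0.6, 8.1, 2.8]
grip_width: 0.254
```

Emit:
servo_tool([
  [[0,0,0],[0,0,0]],
  [[0,0,0],[0,0,0]],
  [[0,0,0],[0,0,0]],
], hand=0.5)

```text
clock: 14.72
position: [0.5436, 0.2902, 0.1185]
eef_rot: [-3.141, 0.001, 1.597]
force: [0.6, 0.5, -0.1]
grip_width: 0.5
```

Emit:
servo_tool([
  [[0,0,0.02],[0,0,0]],
  [[0,0,0.04],[0,0,0]],
  [[0,-0.03,0.04],[0,0,0]],
  [[0.002,-0.06,0.01],[0,0,0]],
  [[0.003,-0.06,0],[0,0,0]],
  [[0.001,-0.055,0],[0,0,0]],
  [[0,0,-0.02],[0,0,0]],
  [[0,0,0],[0,0,0]],
])

```text
clock: 15.72
position: [0.5484, 0.0849, 0.2076]
eef_rot: [-3.138, 0.0, 1.596]
force: [-0.8, -0.3, -0.2]
grip_width: 0.498
```

```bash
python3 - <<'E'
from h import *
np.set_printoptions(precision=4,suppress=True)
o=manip.get_obs(); print({k:np.round(o[k],4).tolist() for k in("clock","position","eef_rot","force")})
s=manip.snapshot("scene")[:,:,::-1].copy();cv2.imwrite("pics/scene4.png",s)
t=manip.snapshot("top")[:,:,::-1].copy();cv2.imwrite("pics/top4.png",t)
cv2.imwrite("pics/crop6.png",np.vstack([cv2.resize(s[150:250,270:430],None,fx=4.5,fy=4.5,interpolation=2)[:, :720],cv2.resize(t[185:215,60:220],None,fx=4.5,fy=4.5,interpolation=2)]))
E
```

```text
{'clock': 15.725, 'position': [0.5484, 0.0849, 0.2076], 'eef_rot': [-3.1377, 0.0004, 1.5958], 'force': [-0.7858, -0.2865, -0.174]}
```

View pics/crop6.png

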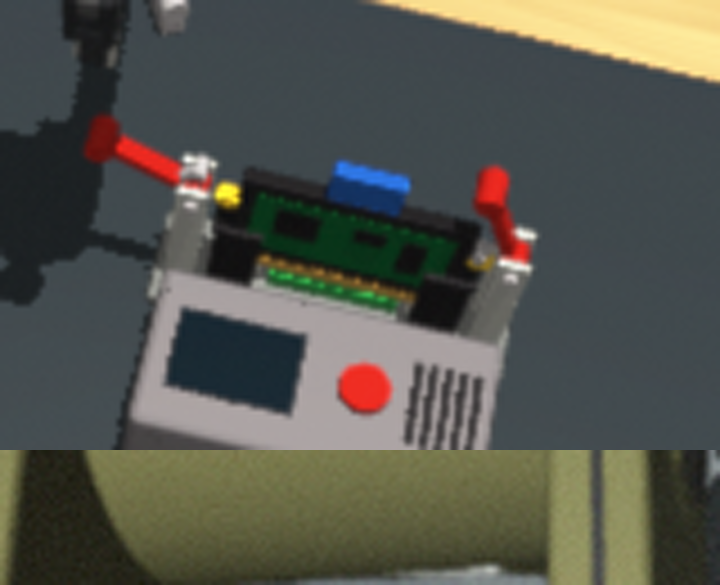

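The left knob has swung up and in, at about (380,191), and the left ear is pressed down. The right lever is still out. Now I'll approach the right knob.

Emit:
servo_tool([
  [[0.0027,0.006,-0.03],[0,0,0.004]],
  [[0,0,-0.04],[0,0,0]],
  [[0,0,-0.03],[0,0,0]],
  [[0,0,-0.015],[0,0,0]],
  [[0,0,0],[0,0,0]],
  [[0,0,0],[0,0,0]],
])

```text
clock: 16.58
position: [0.5538, 0.0925, 0.0952]
eef_rot: [3.139, -0.0, 1.602]
force: [-0.4, 0.2, 0.6]
grip_width: 0.5
```

Emit:
servo_tool([
  [[-0.0025,0,-0.004],[0,0,0]],
  [[0,0,0],[0,0,0]],
])

```text
clock: 16.82
position: [0.55, 0.0921, 0.0905]
eef_rot: [3.141, -0.0, 1.602]
force: [0.1, -0.1, -1.1]
grip_width: 0.5
```

Emit:
servo_tool([
  [[0,0,0],[0,0,0]],
  [[0,0,0],[0,0,0]],
  [[0,0,0],[0,0,0]],
  [[0,0,0],[0,0,0]],
], hand=1.0)

```text
clock: 17.32
position: [0.5513, 0.0921, 0.0905]
eef_rot: [3.139, 0.0, 1.602]
force: [3.0, -1.5, 3.0]
grip_width: 0.25
```

Emit:
servo_tool([
  [[-0.0001,0.0021,0.004],[0,0,0]],
  [[-0.0001,0.0032,0.005],[0,0,0]],
  [[-0.0001,0.0037,0.0047],[0,0,0]],
  [[-0.0001,0.0042,0.0043],[0,0,0]],
])

```text
clock: 17.82
position: [0.5508, 0.1043, 0.1081]
eef_rot: [3.14, 0.002, 1.602]
force: [3.7, -4.8, -1.8]
grip_width: 0.249
```

Emit:
servo_tool([
  [[-0.0001,0.0046,0.0039],[0,0,0]],
  [[-0.0001,0.0049,0.0034],[0,0,0]],
  [[-0.0001,0.0053,0.0029],[0,0,0]],
  [[-0.0001,0.0055,0.0023],[0,0,0]],
])

```text
clock: 18.32
position: [0.5503, 0.1241, 0.1213]
eef_rot: [3.14, 0.003, 1.602]
force: [3.7, -5.7, 4.6]
grip_width: 0.254
```

Emit:
servo_tool([
  [[0,0.0057,0.0018],[0,0,0]],
  [[0,0.0059,0.0012],[0,0,0]],
  [[0,0.003,0.0004],[0,0,0]],
  [[0,0.003,0.0002],[0,0,0]],
])

```text
clock: 18.82
position: [0.5499, 0.1423, 0.1254]
eef_rot: [3.14, 0.002, 1.602]
force: [0.7, -4.0, 8.6]
grip_width: 0.253
```

Emit:
servo_tool([
  [[0,0.003,0.001],[0,0,0]],
  [[0,0.003,0.0008],[0,0,0]],
])

```text
clock: 19.08
position: [0.5495, 0.1488, 0.1258]
eef_rot: [3.141, 0.001, 1.602]
force: [4.1, -2.8, -3.6]
grip_width: 0.244
```

Emit:
servo_tool([
  [[0,0.003,-0.0001],[0,0,0]],
  [[0,0.003,-0.0002],[0,0,0]],
])

```text
clock: 19.32
position: [0.5494, 0.1551, 0.1252]
eef_rot: [-3.141, 0.001, 1.602]
force: [4.9, -5.7, -1.7]
grip_width: 0.253
```

Emit:
servo_tool([
  [[0.0003,0.002,-0.0003],[0,0,0]],
  [[0.0003,0.002,-0.0004],[0,0,0]],
])

```text
clock: 19.58
position: [0.5494, 0.1586, 0.1246]
eef_rot: [-3.14, 0.002, 1.602]
force: [1.5, -6.2, 2.1]
grip_width: 0.251
```

Emit:
servo_tool([
  [[0.0003,0.0015,-0.0003],[0,0,0]],
  [[0.0003,0.0015,-0.0004],[0,0,0]],
])

```text
clock: 19.82
position: [0.5494, 0.1615, 0.1239]
eef_rot: [-3.139, 0.002, 1.602]
force: [0.2, -6.1, 2.8]
grip_width: 0.252
```

Emit:
servo_tool([
  [[0.0002,0.001,-0.0003],[0,0,0]],
  [[0.0002,0.001,-0.0003],[0,0,0]],
])

```text
clock: 20.08
position: [0.5494, 0.1634, 0.1233]
eef_rot: [-3.138, 0.002, 1.602]
force: [-0.1, -5.2, 2.7]
grip_width: 0.251
```

Emit:
servo_tool([
  [[0,0.001,-0.0003],[0,0,0]],
  [[0,0.001,-0.0004],[0,0,0]],
])

```text
clock: 20.32
position: [0.5493, 0.1654, 0.1227]
eef_rot: [-3.138, 0.002, 1.602]
force: [-0.6, -5.9, 3.6]
grip_width: 0.249
```

Emit:
servo_tool([
  [[0,0.001,-0.0004],[0,0,0]],
  [[0,0.001,-0.0004],[0,0,0]],
])

```text
clock: 20.58
position: [0.5493, 0.1675, 0.122]
eef_rot: [-3.138, 0.002, 1.602]
force: [-0.3, -4.8, 4.4]
grip_width: 0.252
```

Emit:
servo_tool([
  [[0,0.001,-0.0004],[0,0,0]],
])

```text
clock: 20.7
position: [0.5493, 0.1685, 0.1216]
eef_rot: [-3.138, 0.002, 1.602]
force: [-0.9, -5.2, 4.2]
grip_width: 0.251
```

Emit:
servo_tool([
  [[0,0.001,-0.0004],[0,0,0]],
])

```text
clock: 20.82
position: [0.5492, 0.1695, 0.1212]
eef_rot: [-3.138, 0.002, 1.602]
force: [-0.0, -5.6, 5.5]
grip_width: 0.251
```

Emit:
servo_tool([
  [[0,0.001,-0.0003],[0,0,0]],
])

```text
clock: 20.95
position: [0.5492, 0.1702, 0.1209]
eef_rot: [-3.138, 0.002, 1.602]
force: [0.1, -6.4, 5.2]
grip_width: 0.252
```

Emit:
servo_tool([
  [[0,0.001,-0.0004],[0,0,0]],
])

```text
clock: 21.08
position: [0.5492, 0.1708, 0.1207]
eef_rot: [-3.138, 0.003, 1.602]
force: [-0.2, -8.3, 7.4]
grip_width: 0.248
```

Emit:
servo_tool([
  [[0,0,0],[0,0,0]],
])

```text
clock: 21.2
position: [0.5492, 0.1708, 0.1207]
eef_rot: [-3.138, 0.003, 1.602]
force: [-1.5, -7.5, 6.0]
grip_width: 0.25
```

Emit:
servo_tool([
  [[0,0.0008,-0.0003],[0,0,0]],
])

```text
clock: 21.32
position: [0.5492, 0.1711, 0.1206]
eef_rot: [-3.138, 0.004, 1.602]
force: [-0.6, -9.3, 8.5]
grip_width: 0.252
```

The right lever gives the same stop signature, with the same 79 mm of knob travel. I'll ease off, release, and then gently re-feel the left lever now that the module is level.

Emit:
servo_tool([
  [[0,-0.001,0.0004],[0,0,0]],
  [[0,0,0],[0,0,0]],
])

```text
clock: 21.58
position: [0.5492, 0.1712, 0.1206]
eef_rot: [-3.138, 0.002, 1.602]
force: [-1.3, -5.9, 4.5]
grip_width: 0.252
```

Emit:
servo_tool([
  [[0,0,0],[0,0,0]],
  [[0,0,0],[0,0,0]],
  [[0,0,0],[0,0,0]],
], hand=0.5)

```text
clock: 21.95
position: [0.5504, 0.1726, 0.1204]
eef_rot: [-3.14, -0.001, 1.602]
force: [0.2, 0.3, -0.5]
grip_width: 0.5
```

Emit:
servo_tool([
  [[0,0,0.02],[0,0,0]],
  [[0,0,0.04],[0,0,0]],
  [[0,0,0.03],[0,0,0]],
  [[-0.001,0.03,0],[0,0,0]],
  [[-0.001,0.04,0],[0,0,0]],
  [[-0.001,0.05,0],[0,0,0]],
  [[0,0,0],[0,0,0]],
  [[0,0,0],[0,0,0]],
])

```text
clock: 22.95
position: [0.5474, 0.2921, 0.2103]
eef_rot: [-3.141, 0.001, 1.603]
force: [0.2, -0.2, -0.6]
grip_width: 0.501
```

```bash
python3 - <<'E'
from h import *
np.set_printoptions(precision=4,suppress=True)
s=manip.snapshot("scene")[:,:,::-1].copy();cv2.imwrite("pics/scene5.png",s)
H,S,V=hsv(s);
for nm,m,a0 in(("yel",(H>20)&(H<35)&(S>140)&(V>100),4),("red",((H<6)|(H>174))&(S>150)&(V>70),8),("blue",(H>100)&(H<130)&(S>150)&(V>80),8)):
    k,l,st,ce=cv2.connectedComponentsWithStats(m.astype(np.uint8))
    print(nm,[(ce[i].round(1).tolist(),st[i].tolist()) for i in range(1,k) if st[i,4]>=a0 and 300<ce[i][0]<430])
cv2.imwrite("pics/crop7.png",cv2.resize(s[150:250,270:430],None,fx=4.8,fy=4.8,interpolation=2))
o=manip.get_obs(); print(o["clock"],o["position"])
E
```

```text
yel [([318.2, 195.2], [317, 194, 4, 3, 5])]
red [([321.2, 183.0], [311, 175, 18, 16, 123]), ([380.9, 197.1], [376, 188, 12, 20, 110]), ([350.6, 235.7], [345, 231, 12, 11, 96])]
blue [([350.0, 191.5], [342, 186, 17, 12, 135])]
23.0 [0.5475 0.2915 0.2103]
```

View pics/crop7.png

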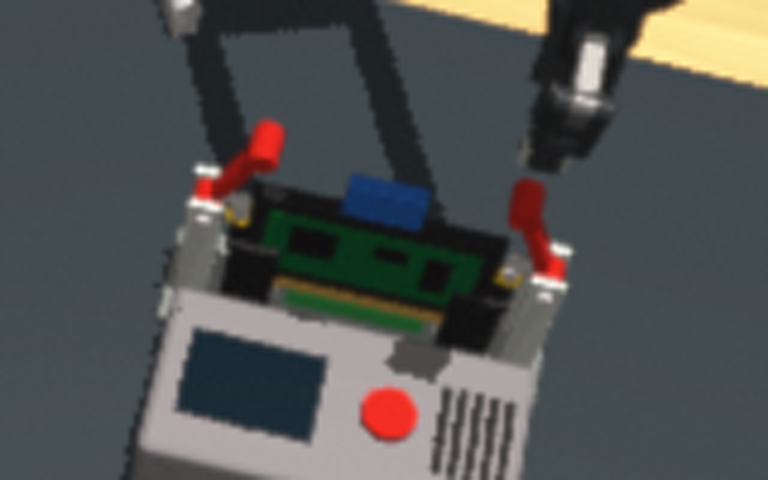

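Both knobs are swung up and inward, at about (325,180) and (380,192), and the module looks level. Now I'll re-feel the left lever.

Emit:
servo_tool([
  [[-0.002,0.001,-0.04],[0,0,0]],
  [[0,0,-0.03],[0,0,0]],
  [[0,0,-0.02],[0,0,0]],
  [[0,0,0],[0,0,0]],
  [[0,0,0],[0,0,0]],
])

```text
clock: 23.62
position: [0.5467, 0.2925, 0.1216]
eef_rot: [3.141, -0.0, 1.601]
force: [-0.2, 0.1, 0.2]
grip_width: 0.5
```

Emit:
servo_tool([
  [[0,0,0],[0,0,0]],
  [[0,0,0],[0,0,0]],
  [[0,0,0],[0,0,0]],
  [[0,0,0],[0,0,0]],
], hand=1.0)

```text
clock: 24.12
position: [0.5457, 0.2931, 0.1222]
eef_rot: [3.141, -0.0, 1.602]
force: [-3.0, -1.7, 6.5]
grip_width: 0.25
```

Emit:
servo_tool([
  [[0,-0.001,-0.0004],[0,0,0]],
  [[0,0,0],[0,0,0]],
])

```text
clock: 24.38
position: [0.5458, 0.2931, 0.1222]
eef_rot: [3.141, -0.002, 1.602]
force: [-3.7, 1.4, 7.5]
grip_width: 0.248
```

Emit:
servo_tool([
  [[0,-0.001,0.0002],[0,0,0]],
])

```text
clock: 24.5
position: [0.5458, 0.293, 0.1222]
eef_rot: [3.14, -0.004, 1.602]
force: [-3.3, 4.7, 4.9]
grip_width: 0.246
```

Emit:
servo_tool([
  [[0,-0.001,0],[0,0,0]],
])

```text
clock: 24.62
position: [0.5458, 0.2926, 0.1221]
eef_rot: [3.14, -0.005, 1.601]
force: [-3.6, 6.3, 2.6]
grip_width: 0.249
```

Emit:
servo_tool([
  [[0,-0.0008,-0.0003],[0,0,0]],
])

```text
clock: 24.75
position: [0.5458, 0.2923, 0.1219]
eef_rot: [3.14, -0.005, 1.602]
force: [-4.5, 7.9, 5.3]
grip_width: 0.249
```

Emit:
servo_tool([
  [[0,-0.0006,-0.0003],[0,0,0]],
])

```text
clock: 24.88
position: [0.5458, 0.2921, 0.1218]
eef_rot: [3.14, -0.006, 1.602]
force: [-3.8, 7.4, 6.3]
grip_width: 0.252
```

Emit:
servo_tool([
  [[0,-0.0006,-0.0003],[0,0,0]],
  [[0,0,0],[0,0,0]],
])

```text
clock: 25.12
position: [0.5459, 0.2918, 0.1217]
eef_rot: [3.14, -0.007, 1.602]
force: [-4.6, 7.3, 6.7]
grip_width: 0.247
```

Emit:
servo_tool([
  [[0,-0.0008,-0.0003],[0,0,0]],
  [[0,0,0],[0,0,0]],
])

```text
clock: 25.38
position: [0.5459, 0.2914, 0.1216]
eef_rot: [3.139, -0.007, 1.601]
force: [-4.4, 9.0, 6.1]
grip_width: 0.254
```

Emit:
servo_tool([
  [[0,0.001,0.0004],[0,0,0]],
  [[0,0,0],[0,0,0]],
])

```text
clock: 25.62
position: [0.5458, 0.2915, 0.1216]
eef_rot: [3.14, -0.005, 1.602]
force: [-3.2, 6.5, 5.4]
grip_width: 0.254
```

Emit:
servo_tool([
  [[0,0,0],[0,0,0]],
  [[0,0,0],[0,0,0]],
  [[0,0,0],[0,0,0]],
], hand=0.5)

```text
clock: 26.0
position: [0.5461, 0.288, 0.1196]
eef_rot: [3.141, 0.0, 1.602]
force: [1.1, -0.5, -0.1]
grip_width: 0.5
```

Emit:
servo_tool([
  [[0,0,0.02],[0,0,0]],
  [[0,0,0.04],[0,0,0]],
  [[0,0,0.03],[0,0,0]],
  [[-0.02,-0.04,0],[0,0,0]],
  [[-0.02,-0.06,0],[0,0,0]],
  [[-0.02,-0.06,0],[0,0,0]],
  [[-0.01,-0.06,0],[0,0,0]],
  [[0,0,0],[0,0,0]],
])

```text
clock: 27.0
position: [0.4752, 0.0658, 0.2097]
eef_rot: [-3.141, 0.001, 1.596]
force: [0.2, 0.8, -0.8]
grip_width: 0.505
```

```bash
python3 - <<'E'
from h import *
np.set_printoptions(precision=4,suppress=True)
s=manip.snapshot("scene")[:,:,::-1].copy();cv2.imwrite("pics/scene6.png",s)
o=manip.get_obs(); print(o["clock"],o["position"],o["force"])
def bl(im):
    H,S,V=hsv(im);m=(H>100)&(H<130)&(S>150)&(V>60)
    k,l,st,ce=cv2.connectedComponentsWithStats(m.astype(np.uint8));return [(ce[i].round(2),st[i].tolist()) for i in range(1,k) if st[i,4]>60 and 330<ce[i][0]<370 and ce[i][1]<215]
for n in(3,4,5,6): print(n,bl(cv2.imread(f"pics/scene{n}.png")))
X=np.array([.5468,.2345,.13]);print("1mm drop px",(proj("scene",X-[0,0,.001])-proj("scene",X)))
def rd(im):
    H,S,V=hsv(im);m=((H<6)|(H>174))&(S>150)&(V>60);return cen(m,372,180,386,196),cen(m,318,170,334,184)
for n in(4,5,6): print(n,rd(cv2.imread(f"pics/scene{n}.png")))
cv2.imwrite("pics/crop8.png",cv2.resize(s[140:260,220:430],None,fx=3.8,fy=3.8,interpolation=2))
E
```

```text
27.05 [0.4761 0.0678 0.2099] [-0.2426 -0.3354  0.9815]
3 [(array([350.75, 188.71]), [342, 183, 19, 12, 157])]
4 [(array([351.49, 191.39]), [343, 186, 18, 12, 152])]
5 [(array([350.2 , 191.71]), [341, 186, 19, 12, 148])]
6 [(array([350.  , 191.54]), [341, 186, 19, 12, 152])]
1mm drop px [-0.071   0.2316]
4 (array([378.8103, 191.3276]), array([nan, nan]))
5 (array([379.4082, 191.6939]), array([324.2308, 179.6769]))
6 (array([379.1607, 191.3929]), array([324.4426, 179.4918]))h.py:18: RuntimeWarning: Mean of empty slice.
  s=m[y0:y1,x0:x1];y,x=np.nonzero(s);return np.array([x.mean()+x0,y.mean()+y0])
  ret = ret.dtype.type(ret / rcount)
```

View pics/crop8.png

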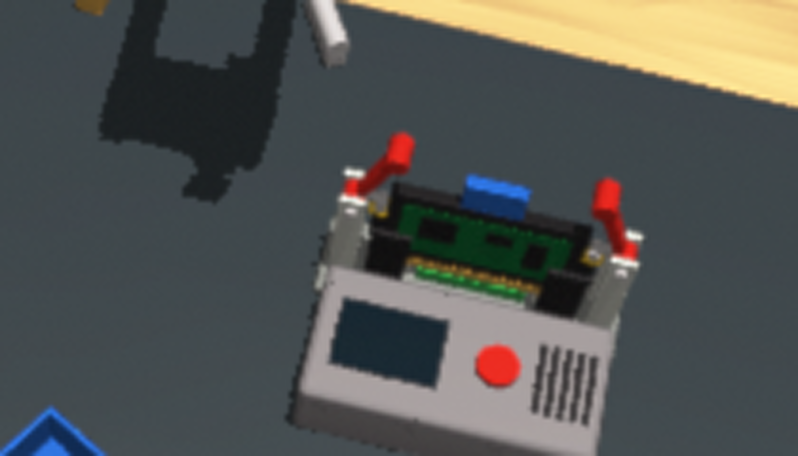

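The crop shows both levers in and the module level. The tab has dropped about 12 mm, which is within the 9–16 mm range. The gripper is clear of everything, so I'm handing in.

```bash
python3 -c "
from rig import manip
print(manip.job_done(), manip.get_obs()['clock'])"
```

```text
the job is handed in; nothing more can be done
the job is handed in; nothing more can be done
```

The control module is in the bay's slot, both red levers are swung in, and the job is handed in at about 27 s of the 72 s allowed. I let go of the module in the slot, then swung the left lever and then the right one until each met a stop.

- **Feel:** Both levers stopped after about 79 mm of knob travel, near 1.58 rad. Force at the knob rose from about 7 N to 11–12 N while the lever hardly moved, and I eased off there.
- **Left lever re-check:** After the right lever was in, I pressed the left one again. It met resistance again, rising from 7 to about 11 N. It was softer than the first time, giving about 1.7 mm at the knob, or roughly 0.5 mm at the ear. I did not re-check the right lever after that.
- **Pictures:** The blue tab dropped about 12 mm from where it rested on the carriers, within the 9–16 mm expected. The module looks level, and the knobs did not move visibly after I let go.
- **One disagreement:** After the left lever alone, the tab had already dropped about 11 mm. That is more than I expected from pressing only one end, so the module seems to have gone down nearly level.

I could not read the contacts directly, so "fully home" rests on the feel and the pictures. I did not touch the padlock, the blue bin, the lock cylinder or the smaller look-alike module.

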